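# Lock the scale's battery hatch with the coin key

### The job

The counter scale's battery hatch is closed but not locked: take the flat-bladed coin key out of the wooden tool block, push the slotted steel cap down with the blade, turn it a quarter turn clockwise (seen from above) as far as it goes and let it spring up again, locked. Then put the key back upright and fully home in the slot it came from. Nothing but the key may touch the scale, and the cap must not be forced; leave everything else where it is.

Things in the scene. Friction and masses are not known exactly. Their poses are not given: they have to be found in the camera images.
- key_center (a point): coin key (about 80 g) standing in a slot of the tool block; this point is the middle of its black handle, 34 (x) x 14 (y) x 50 mm tall, which rests on the block. x = blade width, y = thickness, z = up. The steel blade below is 22 mm wide, 4 mm thick, 24 mm long; the handle's underside is 25 mm and the tip 49 mm below this point. Grip it across the 14 mm. Half a turn about z leaves it the same
- block: fixed wooden tool block, 150 (x) x 60 (y) x 34 mm high; origin at the middle of its underside. Two equal slots, 25 mm (x) by 7 mm (y), 29 mm deep, open at the top, at x = -35 and x = +35 mm; the key stands in either one of them, a cake tester in the other
- tester_center (a point): cake tester standing in the other slot, not to be disturbed: round black handle 30 mm in diameter, 50 mm tall; this point is the middle of the handle
- scale: white counter scale, fixed, 280 (x) x 400 (y) mm, its deck 85 mm high; origin at the middle of its underside. Steel platter on its +y part, top 105 mm high; display pole at its far +y corner (330 mm high). The hatch with its cap is on the deck at x = -50, y = -130 mm; the keypad lies next to it at +x
- collar_top (a point): centre of the top ring of the fixed black collar round the cap (45 mm inside, 58 mm outside diameter), 100 mm above the counter; axes as the scale's
- cap_turn (a joint): angle, rad, of the slotted steel cap (36 mm in diameter) in the collar: 0 at the start (unlocked, slot along the scale's y), growing clockwise seen from above; end stop at 1.60 (slot along x). It springs up only beyond about 1.5. Turning takes 0.06 to 0.15 N m; at the stop the torque climbs steeply, and over about 0.3 N m damages it
- cap_push (a joint): how far the cap is pushed down against its spring, m: 0 = up, 0.006 = bottomed. 5 N starts it, 1.2 N more per mm, 12 N just before it bottoms. It can turn only while pushed at least 3 mm (8.5 N); at both ends of the quarter turn a notch lets it spring up, and when up it cannot turn
- hatch (a point): the middle of the collar at deck height. The cap in the collar floats: it sits up to 4.3 mm off the collar's middle along the scale's x and 2.5 mm along its y, its top (when up) 1 to 8 mm above the collar's. This is not reported: feel for it. Its slot is 5.5 mm wide, 28 mm long, 10 mm deep with a flat floor; it gives sideways on springs, 3 N per mm
- old_battery: spent grey battery block, bystander, 47 x 90 x 50 mm, origin at the middle of its underside
- sprinkles: glass jar, bystander, 64 mm in diameter, 110 mm tall, origin at the middle of its underside
- bowl: steel bowl, bystander, 110 mm in diameter, 50 mm high, origin at the middle of its underside
- spatula: spatula lying on the counter, bystander, 260 mm long
- tape: roll of yellow tape lying flat, bystander, 90 mm in diameter, 25 mm high

How it is judged:
By the outcome, as a careful person would: the job done as asked, in the order asked, and still so for the second after the job is handed in, with the robot touching nothing.
It also fails if it takes over 72 s, if anything falls off the work surface, if the arm or the gripper's body presses on something with over 40 N, if the wrist force passes 120 N, or if a joint passes its speed limit or range.

### The arm

A 6-joint arm with a two-finger parallel gripper is mounted at the origin on the work surface. World frame = base frame: x ahead of the robot, y to its left, z up, the work surface at z = 0. Lengths are in mm, angles in rad, forces in N, time in s.
With the tool pointing down it reaches from about 375 to 900 mm from the base axis. Payload 3.1 kg.
Tool frame: the origin (TCP) lies at the very end of the fingers, on their centre line; the grasp point (between the pads) lies 19 mm behind it (manip.grip_depth is the distance from the TCP to the grasp point, in mm); z points along the fingers, y is the direction in which the jaws open and shut (so a half turn about z gives the same grasp; the last joint's range is limited). The gripper opens to 85 mm and grips with 20 to 120 N. Pads are 22 mm wide; open, the fingers measure 114 mm over their backs; the gripper's body (76 mm by 85 mm) begins 54 mm behind the grasp point. The pads swing forward as they close: fully open they stand 13 mm farther back than shut.
Start: joints at [1.103, 0.527, 1.433, -0, 1.181, -0.178], TCP at [178.56, 598.927, 231.31] pointing down, gripper open.
Joint ranges: [-3.08, 3.08], [-0.75, 2.2], [0.22, 2.44], [-1.43, 4.57], [0, 2.65], [-2.85, 2.85]. Speed limits (rad/s): [2.79, 2.79, 3.14, 3.14, 3.14, 3.14].

### API

Orientations are given as [roll, pitch, yaw] about the fixed x, y, z axes, in that order (R = Rz(yaw) Ry(pitch) Rx(roll)).
In Python, from plant import read_state, grab_frame, workorder, recognise, manip gives the robot as it stands.
- The arm moves only by the tool servo_tool, never from a script. Its argument "series" is a list of rows, each a list of 7 numbers: the shift along the tool's x, y, z in mm, then the turn, a rotation vector about the tool's x, y, z in degrees, then the opening, from -1 (shut) to 1 (fully open). A call has exactly 10 rows; each row is the pose to reach, as a shift and turn from the pose commanded when the call began, along the tool's axes at that moment; what a row does not reach only later rows make up. A row lasts 1/12 s, in which the tool goes at most 41.7 mm and 7.16 degrees, less where a joint would pass 70% of its speed; a pose out of reach is approached as far as the arm can. A call with a gripper value outside its range is refused whole. The fingers move at their own pace and stop on an object; "squeeze" is the grip in N (left out, the last holds). Time passes only in rows, so rows that repeat a pose let the fingers close, or fill a call up. It gives the time, the measured TCP pose, the force and the opening at its end, in the units of the state.
- read_state(): the state, without advancing time (a new reading comes with each control period).
- grab_frame(name): name is "side" or "top" or "wrist"; returns a dict with "image" (384x512x3 uint8, red, green, blue), "range_z" (384x512 float32, mm along the optical axis (not along the pixel's ray), 0 where there is no reading), "fx", "fy", "cx", "cy" (pixels), "eye" and "orientation" of the camera in the world. Camera axes: x right, y down, z forward; pixel columns grow to the right and rows downward; lengths in mm; the calibration is good to about 2 mm. A picture is of the moment at which its call begins.
- workorder.close_job(): hands the job in, once; it reports no verdict.
Trained networks look in a picture, given as the dict that the camera call returned (one of the last four; its "shot" number tells which), for a name from the list of things; names that differ only in an ending like _2 or _b are one class to them, and where a whole thing is asked for, a point or a joint stands for the part that bears it (a point fixed in the world has none). Each returns a list of dicts, best first, with "confidence" (0 to 1); they miss things now and then, are a little off and sometimes report something else, mostly with a low value. They report only what shows in the picture. A call takes as long as a camera call.
- recognise(picture, query): "position" ([x, y, z] in mm, in the coordinates of the camera as it stood for that picture, good to about 4 mm: the middle of the surface that is visible of it).
The state is a dict: "clock": time; "q": joint angles; "qvel": joint speeds; "joint_torque": joint torques, N m; "tcp_pos": TCP position; "tool_rot": TCP orientation; "force": force on the tool from outside, world axes, zero at the start; "ft_torque": the same for the moment, N m; "gripper_width": opening from 0.0 (shut) to 1.0 (fully open).
Only numpy, scipy, OpenCV 4.12 (cv2) and the standard library are available. Lean on these libraries where they do the work, as an engineer would, in place of code of your own. Each camera call takes 0.05 s, during which the arm holds its last target. There are 200 camera calls.

## Working session

There is one attempt and no reset: what is moved stays moved. The work goes in short steps, Python scripts to look and compute and a tool call to move; the robot and the scene stay as the last step left them, time stands still between calls to the robot, and variables do not carry over. Pictures are saved under pics/ and viewed, about 8 in all and at most 12, crops included, and the job is handed in when it is done.

Besides the shell and the picture viewer there is one more tool, called after "Call:" as name(argument=value, ...) on one line, values as JSON. servo_tool: Moves the arm, as the interface text tells. Its arguments: {"type":"object","properties":{"series":{"type":"array","items":{"type":"array","items":{"type":"number"}}},"squeeze":{"type":"number"}},"required":["series"]}

```bash
mkdir -p pics; ls; cat > h.py <<'E'
import numpy as np, cv2
from scipy.spatial.transform import Rotation as R
from plant import read_state, grab_frame, workorder, recognise, manip
def Rc(f):
    o=np.array(f["orientation"],float)
    return o if o.shape==(3,3) else R.from_euler('xyz',o).as_matrix()
def w(f,p): return np.array(f["eye"])+Rc(f)@np.array(p)
def pix(f,u,v,z=None):
    z=f["range_z"][int(v),int(u)] if z is None else z
    return w(f,[(u-f["cx"])/f["fx"]*z,(v-f["cy"])/f["fy"]*z,z])
def cloud(f):
    v,u=np.mgrid[:384,:512]; z=f["range_z"]
    P=np.stack([(u-f["cx"])/f["fx"]*z,(v-f["cy"])/f["fy"]*z,z],-1)
    return np.array(f["eye"])+P@Rc(f).T
def onplane(f,u,v,h):
    d=Rc(f)@np.array([(u-f["cx"])/f["fx"],(v-f["cy"])/f["fy"],1]); e=np.array(f["eye"])
    return e+d*(h-e[2])/d[2]
def proj(f,P):
    c=Rc(f).T@(np.array(P)-f["eye"]); return c[0]/c[2]*f["fx"]+f["cx"],c[1]/c[2]*f["fy"]+f["cy"]
def save(n,im): cv2.imwrite("pics/"+n+".png",cv2.cvtColor(im,cv2.COLOR_RGB2BGR))
E
python3 - <<'E'
from h import *
s=read_state();print(s)
a=grab_frame("top");b=grab_frame("side")
for n,f in (("top",a),("side",b)):
    print(n,f["eye"],f["orientation"],f["fx"])
    for q in ["key_center","block","tester_center","scale","collar_top","hatch"]:
        print(q,[(np.round(w(f,r["position"])).tolist(),round(r["confidence"],2)) for r in recognise(f,q)[:2]])
save("s1",cv2.resize(np.vstack([a["image"],b["image"]]),None,fx=.78,fy=.78))
np.save("top.npy",a,allow_pickle=True);np.save("side.npy",b,allow_pickle=True)
E
```

```text
pics
{'clock': 0.0, 'q': array([ 1.10251264e+00,  5.28476808e-01,  1.43391676e+00,  3.71763705e-05,
        1.18135540e+00, -1.78515726e-01]), 'qvel': array([-0.00023743,  0.00122279,  0.00082567, -0.00097296, -0.00029815,
       -0.00088463]), 'joint_torque': array([-4.06972449e-04, -4.42363715e+01, -1.78023380e+01, -1.79416847e-04,
        8.45680333e-03,  2.76744413e-05]), 'tcp_pos': array([178.22693689, 598.30897228, 230.32246088]), 'tool_rot': array([-3.13947671e+00, -4.16710084e-04,  2.85181010e+00]), 'force': array([ 0.29734616, -0.07446859, -0.31479312]), 'ft_torque': array([ 0.00924205, -0.00616834,  0.01627714]), 'gripper_width': 0.999247284667418}
top [ 300.99259807   24.25536676 1669.96653542] [-2.98050964 -0.00775504 -1.58554395] 449.5783496462372
key_center [([569.0, -364.0, 79.0], 0.5), ([624.0, 1.0, 103.0], 0.41)]
block [([531.0, -362.0, 31.0], 0.79)]
tester_center [([501.0, -377.0, 85.0], 0.64)]
scale [([566.0, -364.0, 80.0], 0.67), ([637.0, 163.0, 106.0], 0.65)]
collar_top [([639.0, 164.0, 108.0], 0.67)]
hatch []
side [ 214.83408513 -675.02931959 1015.31361133] [-2.45315544 -0.01770065 -0.39721476] 378.55243123747914
key_center [([571.0, -374.0, 78.0], 0.56)]
block [([535.0, -388.0, 30.0], 0.66)]
tester_center [([500.0, -389.0, 83.0], 0.73)]
scale [([628.0, 3.0, 101.0], 0.52)]
collar_top [([634.0, 114.0, 87.0], 0.62)]
hatch [([633.0, 112.0, 86.0], 0.75), ([369.0, 540.0, 31.0], 0.52)]
```

View pics/s1.png

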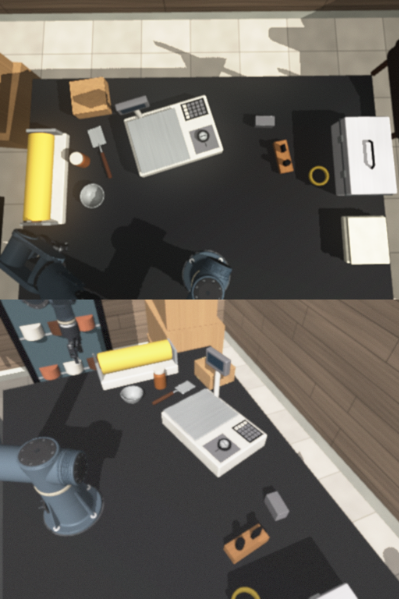

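```bash
python3 - <<'E'
from h import *
a=np.load("top.npy",allow_pickle=True).item();b=np.load("side.npy",allow_pickle=True).item()
A=a["image"];
l=cv2.resize(A[110:240,140:300],None,fx=3.5,fy=3.5,interpolation=cv2.INTER_CUBIC)
r=cv2.resize(A[165:235,340:380],None,fx=5.8,fy=6.5,interpolation=cv2.INTER_CUBIC)
save("s2",np.hstack([l,r]))if l.shape[0]==r.shape[0] else print(l.shape,r.shape)
C=cloud(a)
def rect(m):
    P=C[m][:,:2].astype(np.float32);P=P[np.abs(P-np.median(P,0)).max(1)<300]
    print(len(P),cv2.minAreaRect(P),P.mean(0))
x,y,z=C[...,0],C[...,1],C[...,2];ok=a["range_z"]>0
reg=ok&(x>350)&(x<850)&(y>-150)&(y<350)
print("platter");rect(reg&(abs(z-105)<6)&(y>50))
print("deck+");rect(reg&(z>76)&(z<112))
k=ok&(abs(x-535)<120)&(abs(y+370)<90)
print("block");rect(k&(z>26)&(z<42)); print("handles");rect(k&(z>74)&(z<92)&(x>535));rect(k&(z>74)&(z<92)&(x<535))
p=ok&(z>250)&(y>0)&(x>500)&(y<500);print("pole",p.sum(),C[p].mean(0) if p.any() else 0, C[p].min(0),C[p].max(0))
E
```

```text
platter
4018 ((610.4046020507812, 209.69720458984375), (256.93359375, 229.89654541015625), 16.73218536376953) [605.8005 208.0992]
deck+
8102 ((636.7291259765625, 144.4486541748047), (281.0904846191406, 399.4030456542969), 16.615745544433594) [631.03284 140.46223]
block
510 ((535.5297241210938, -373.45233154296875), (150.3521270751953, 62.46699142456055), 10.260738372802734) [ 533.5203 -370.9509]
handles
38 ((570.237060546875, -366.886962890625), (32.137115478515625, 12.554755210876465), 8.903654098510742) [ 570.20776 -366.3014 ]
58 ((500.902587890625, -380.2441711425781), (26.94394874572754, 28.69582748413086), 25.983686447143555) [ 500.48328 -378.8044 ]
pole 650 [711.2247088  290.47804316 307.7088391 ] [685.29959321 229.36082523 250.76191305] [746.47641571 358.05713284 328.94674109]
```

```bash
cat > go.py <<'E'
# usage: go.py x y z psi  : tool-frame shift/turn from commanded pose (cmd.json), then update it
import sys,json,math
c=json.load(open("cmd.json"));t=list(map(float,sys.argv[1:5]));p=math.radians(c[3]);C,S=math.cos(p),math.sin(p)
dx,dy,dz=[t[i]-c[i] for i in range(3)]
tx,ty=round(C*dx+S*dy,1),round(S*dx-C*dy,1);tz=round(-dz,1);r=round(c[3]-t[3],1)
print([tx,ty,tz,0,0,r])
json.dump([c[0]+C*tx+S*ty,c[1]+S*tx-C*ty,c[2]-tz,c[3]-r],open("cmd.json","w"))
E
echo "[178.56,598.927,231.31,163.4]">cmd.json
python3 go.py 400 250 300 93.4;python3 go.py 480 -200 300 25;python3 go.py 570 -367 240 10.3;cat cmd.json
```

```text
[-311.9, -271.1, -68.7, 0, 0, 70.0]
[-454.0, 53.2, 0.0, 0, 0, 68.4]
[11.0, 189.3, 60.0, 0, 0, 14.7]
[570.0131696261352, -366.94149774114726, 240.01, 10.3]
```

```bash
echo "[178.56,598.927,231.31,163.4]">cmd.json
python3 go.py 380 290 280 98.4;python3 go.py 440 -70 300 38.4;python3 go.py 570 -367 240 10.3;cat cmd.json
```

```text
[-281.3, -238.5, -48.7, 0, 0, 65.0]
[-364.9, 6.8, -20.0, 0, 0, 60.0]
[-82.6, 313.5, 60.0, 0, 0, 28.1]
[570.0289630996642, -366.9838869875625, 240.01, 10.300000000000004]
```

Call:
servo_tool(series=[[-28,-24,-5,0,0,6.5,1],[-56,-48,-10,0,0,13,1],[-84,-72,-15,0,0,19.5,1],[-112,-96,-20,0,0,26,1],[-141,-119,-24,0,0,32.5,1],[-169,-143,-29,0,0,39,1],[-197,-167,-34,0,0,45.5,1],[-225,-191,-39,0,0,52,1],[-253,-215,-44,0,0,58.5,1],[-281.3,-238.5,-48.7,0,0,65,1]])

```text
clock: 1.53
tcp_pos: [380.6, 288.4, 280.6]
tool_rot: [3.141, -0.0, 1.712]
force: [1.1, 0.1, 0.3]
gripper_width: 1.001
```

Call:
servo_tool(series=[[-36.5,0.7,-2,0,0,6,1],[-73,1.4,-4,0,0,12,1],[-109.5,2,-6,0,0,18,1],[-146,2.7,-8,0,0,24,1],[-182.5,3.4,-10,0,0,30,1],[-219,4,-12,0,0,36,1],[-255.5,4.8,-14,0,0,42,1],[-292,5.4,-16,0,0,48,1],[-328.5,6,-18,0,0,54,1],[-364.9,6.8,-20,0,0,60,1]])

```text
clock: 2.37
tcp_pos: [439.9, -71.9, 300.5]
tool_rot: [3.141, -0.001, 0.665]
force: [0.5, 0.4, 0.3]
gripper_width: 1.001
```

Call:
servo_tool(series=[[-9,35,7,0,0,3.5,1],[-18,70,14,0,0,7,1],[-27,105,20,0,0,10.5,1],[-37,140,27,0,0,14,1],[-46,175,34,0,0,17.5,1],[-55,210,41,0,0,21,1],[-64,245,48,0,0,24,1],[-73,280,55,0,0,27,1],[-82.6,313.5,60,0,0,28.1,1],[-82.6,313.5,60,0,0,28.1,1]])

```text
clock: 3.2
tcp_pos: [571.4, -373.8, 238.0]
tool_rot: [3.137, -0.001, 0.175]
force: [-0.7, -0.3, -0.6]
gripper_width: 1.0
```

```bash
cat > look.py <<'E'
from h import *
import sys
s=read_state();print(s["clock"],s["tcp_pos"],s["tool_rot"],s["force"])
f=grab_frame("wrist");np.save(sys.argv[1]+".npy",f,allow_pickle=True);save(sys.argv[1],f["image"]);print(f["eye"],f["orientation"],f["fx"])
E
python3 look.py w1
python3 - <<'E'
from h import *
a=np.load("w1.npy",allow_pickle=True).item();C=cloud(a);x,y,z=[C[...,i] for i in range(3)];ok=a["range_z"]>0
k=ok&(abs(x-535)<110)&(abs(y+370)<70)
for n,m in (("block",k&(abs(z-34)<5)),("key",k&(abs(z-84)<5)&(x>535)),("tes",k&(abs(z-84)<5)&(x<535))):
    P=C[m]
    if len(P): print(n,len(P),cv2.minAreaRect(P[:,:2].astype(np.float32)),np.median(P[:,2]))
E
```

```text
3.2 [ 571.35080814 -373.80628757  237.96478119] [ 3.13744528e+00 -8.96656527e-04  1.75074125e-01] [-0.66476863 -0.29008586 -0.57253592]
[ 637.02820144 -360.90127478  379.39075441] [ 2.87370248 -0.00381805 -1.39426708] 279.6989343107841
block 4043 ((535.9049072265625, -373.98162841796875), (150.60316467285156, 60.082481384277344), 10.26573657989502) 32.79232668747164
key 387 ((571.2406616210938, -367.9609375), (32.97066879272461, 13.241633415222168), 9.670458793640137) 82.71855766110508
tes 476 ((502.3352966308594, -379.8301696777344), (29.404104232788086, 27.82683563232422), 10.28676986694336) 82.47607343382455
```

View pics/w1.png

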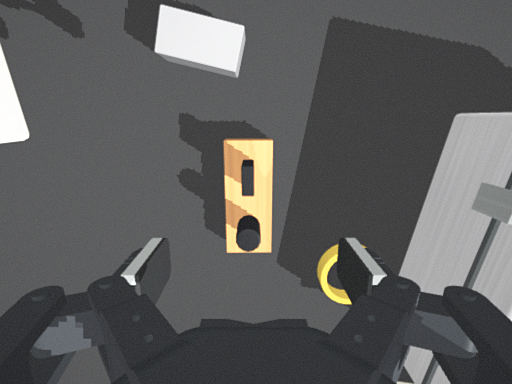

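```bash
python3 go.py 570.5 -367.6 100 10.3;python3 go.py 570.5 -367.6 45 10.3;cat cmd.json
```

```text
[0.4, 0.7, 140.0, 0, 0, 0.0]
[-0.0, -0.0, 55.0, 0, 0, 0.0]
[570.5476786654191, -367.6010856280695, 45.00999999999999, 10.300000000000004]
```

Call:
servo_tool(series=[[0.4,0.7,30,0,0,0,1],[0.4,0.7,60,0,0,0,1],[0.4,0.7,90,0,0,0,1],[0.4,0.7,120,0,0,0,1],[0.4,0.7,140,0,0,0,1],[0.4,0.7,140,0,0,0,1],[0.4,0.7,140,0,0,0,1],[0.4,0.7,140,0,0,0,1],[0.4,0.7,140,0,0,0,1],[0.4,0.7,140,0,0,0,1]])

```text
clock: 4.08
tcp_pos: [571.6, -368.4, 102.4]
tool_rot: [3.138, -0.002, 0.18]
force: [0.9, -0.1, -0.1]
gripper_width: 0.998
```

```bash
python3 look.py w2
python3 - <<'E'
from h import *
a=np.load("w2.npy",allow_pickle=True).item();C=cloud(a);x,y,z=[C[...,i] for i in range(3)];ok=a["range_z"]>0
k=ok&(abs(x-535)<110)&(abs(y+370)<70)
for n,m in (("block",k&(abs(z-34)<5)),("key",k&(abs(z-84)<5)&(x>535)),("tes",k&(abs(z-84)<5)&(x<535))):
    P=C[m]
    if len(P): print(n,len(P),cv2.minAreaRect(P[:,:2].astype(np.float32)),np.median(P[:,2]))
E
```

```text
4.0833 [ 571.5569407  -368.36484191  102.38956114] [ 3.13841080e+00 -2.49999480e-03  1.79894831e-01] [ 0.89189709 -0.0901844  -0.08563912]
[ 636.95597261 -355.34180362  243.93497437] [ 2.87532136 -0.00290116 -1.38946602] 279.6989343107841
block 8858 ((538.2733764648438, -373.540283203125), (145.99990844726562, 60.12186050415039), 10.275673866271973) 32.770782822665296
key 1169 ((570.5237426757812, -367.77197265625), (34.71167755126953, 13.709362983703613), 9.822098731994629) 82.63399348207477
tes 570 ((510.4024353027344, -378.8133544921875), (12.912283897399902, 28.21827507019043), 5.6638665199279785) 82.3213540766938
```

Call:
servo_tool(series=[[0,0,20,0,0,0,1],[0,0,40,0,0,0,1],[0,0,52,0,0,0,1],[0,0,55,0,0,0,1],[0,0,55,0,0,0,0],[0,0,55,0,0,0,-1],[0,0,55,0,0,0,-1],[0,0,55,0,0,0,-1],[0,0,55,0,0,0,-1],[0,0,55,0,0,0,-1]], squeeze=25)

```text
clock: 4.97
tcp_pos: [570.8, -367.9, 45.8]
tool_rot: [3.141, -0.001, 0.18]
force: [-0.1, 2.2, 4.4]
gripper_width: 0.162
```

Call:
servo_tool(series=[[0,0,0,0,0,0,-1],[0,0,0,0,0,0,-1],[0,0,0,0,0,0,-1],[0,0,0,0,0,0,-1],[0,0,0,0,0,0,-1],[0,0,0,0,0,0,-1],[0,0,0,0,0,0,-1],[0,0,0,0,0,0,-1],[0,0,0,0,0,0,-1],[0,0,0,0,0,0,-1]], squeeze=80)

```text
clock: 5.8
tcp_pos: [570.9, -368.0, 45.9]
tool_rot: [3.141, -0.001, 0.18]
force: [-0.5, 0.3, 4.7]
gripper_width: 0.153
```

```bash
python3 -c "
from h import *
s=read_state();print(s)"
```

```text
{'clock': 5.8, 'q': array([-7.36682301e-01,  8.23701863e-01,  1.41072894e+00,  1.99673362e-05,
        9.05830671e-01,  6.54396119e-01]), 'qvel': array([ 1.55815863e-03, -2.04434786e-03, -3.41944825e-06,  1.52059662e-03,
        5.98427000e-06,  1.61141056e-03]), 'joint_torque': array([-1.31625552e-01, -4.81880844e+01, -1.23990655e+01, -3.13531444e-02,
       -2.08627316e-01,  2.09361265e-04]), 'tcp_pos': array([ 570.90014374, -367.95597861,   45.88790944]), 'tool_rot': array([ 3.14054605e+00, -8.22744701e-04,  1.79706028e-01]), 'force': array([-0.49134929,  0.31041776,  4.74316175]), 'ft_torque': array([ 0.1362703 ,  0.14824816, -0.00563763]), 'gripper_width': 0.15305151391304173}
```

```bash
python3 go.py 570.5 -367.6 170 10.3;python3 go.py 600 -200 180 60;python3 go.py 644 -55 160 106.6;cat cmd.json
```

```text
[-0.0, -0.0, -125.0, 0, 0, 0.0]
[58.9, -159.6, -10.0, 0, 0, -49.7]
[147.6, -34.4, 20.0, 0, 0, -46.6]
[643.9703999769505, -55.016233504940125, 160.01, 106.60000000000001]
```

Call:
servo_tool(series=[[0,0,-4,0,0,0,-1],[0,0,-10,0,0,0,-1],[0,0,-20,0,0,0,-1],[0,0,-35,0,0,0,-1],[0,0,-60,0,0,0,-1],[0,0,-90,0,0,0,-1],[0,0,-110,0,0,0,-1],[0,0,-125,0,0,0,-1],[0,0,-125,0,0,0,-1],[0,0,-125,0,0,0,-1]])

```text
clock: 6.63
tcp_pos: [570.8, -367.9, 171.2]
tool_rot: [3.14, -0.001, 0.18]
force: [-0.0, 0.8, -0.7]
gripper_width: 0.157
```

Call:
servo_tool(series=[[6,-16,-1,0,0,-5,-1],[12,-32,-2,0,0,-10,-1],[18,-48,-3,0,0,-15,-1],[24,-64,-4,0,0,-20,-1],[30,-80,-5,0,0,-25,-1],[36,-96,-6,0,0,-30,-1],[42,-112,-7,0,0,-35,-1],[48,-128,-8,0,0,-40,-1],[54,-144,-9,0,0,-45,-1],[58.9,-159.6,-10,0,0,-49.7,-1]])

```text
clock: 7.47
tcp_pos: [598.9, -198.5, 178.0]
tool_rot: [-3.138, -0.0, 1.051]
force: [0.0, 1.1, -0.4]
gripper_width: 0.152
```

Call:
servo_tool(series=[[18,-4,2,0,0,-6,-1],[37,-9,5,0,0,-12,-1],[55,-13,7,0,0,-18,-1],[74,-17,10,0,0,-24,-1],[93,-21,12,0,0,-30,-1],[111,-26,15,0,0,-36,-1],[130,-30,18,0,0,-42,-1],[147.6,-34.4,20,0,0,-46.6,-1],[147.6,-34.4,20,0,0,-46.6,-1],[147.6,-34.4,20,0,0,-46.6,-1]])

```text
clock: 8.3
tcp_pos: [642.8, -54.0, 158.1]
tool_rot: [-3.138, -0.002, 1.861]
force: [0.6, -1.0, -0.0]
gripper_width: 0.156
```

```bash
python3 look.py w3
python3 - <<'E'
from h import *
a=np.load("w3.npy",allow_pickle=True).item();C=cloud(a);z=C[...,2];ok=a["range_z"]>0
th=np.radians(16.6);ex=np.array([np.cos(th),np.sin(th)]);ey=np.array([-ex[1],ex[0]])
D=C[...,:2]-np.array([626,5.5]);X=D@ex;Y=D@ey
k=ok&(abs(X)<40)&(abs(Y)<40)
h,b=np.histogram(z[k],np.arange(80,125,1));print(dict((int(b[i]),int(h[i])) for i in range(len(h)) if h[i]))
d=ok&(abs(X)<60)&(abs(Y)<60)&(abs(z-85)<6);print("deck z",np.median(z[d]))
u,v=proj(a,[626,5.5,100]);print(u,v)
c=a["image"][max(0,int(v)-50):int(v)+50,max(0,int(u)-50):int(u)+50]
save("w3c",np.vstack([cv2.resize(a["image"],(400,300)),cv2.resize(c,(400,400*c.shape[0]//c.shape[1]),interpolation=cv2.INTER_CUBIC)])[:600])
print(max(0,int(v)-50),max(0,int(u)-50),c.shape)
E
```

```text
8.3 [642.75743003 -53.97393915 158.06998428] [-3.13808555e+00 -1.60535862e-03  1.86124184e+00] [ 0.5713276  -1.01940631 -0.00214637]
[623.58875481  11.07671503 299.56946578] [2.87403091e+00 2.79761677e-03 2.91858623e-01] 279.6989343107841
{82: 2, 83: 176, 84: 1936, 85: 3647, 86: 1292, 87: 281, 88: 46, 89: 30, 90: 30, 91: 39, 92: 115, 93: 206, 94: 71, 95: 33, 96: 110, 97: 416, 98: 1072, 99: 525, 100: 61, 101: 196, 102: 877, 103: 652, 104: 68, 105: 5}
deck z 85.13740065791518
255.14159090053226 126.65389931746286
76 205 (100, 100, 3)
```

View pics/w3c.png

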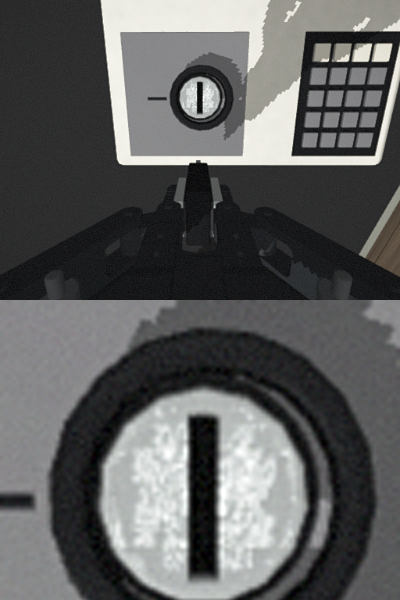

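```bash
python3 - <<'E'
from h import *
a=np.load("w3.npy",allow_pickle=True).item();C=cloud(a);z=C[...,2];ok=a["range_z"]>0
th=np.radians(16.6);ex=np.array([np.cos(th),np.sin(th)]);ey=np.array([-ex[1],ex[0]])
def tosc(p): d=np.array(p)[...,:2]-np.array([626,5.5]);return d@ex,d@ey
X,Y=tosc(C);k=ok&(abs(X)<40)&(abs(Y)<40)
def circ(P):
    (c,r)=cv2.minEnclosingCircle(P.astype(np.float32));return np.round(c,2),round(r,2)
cap=k&(z>101)&(z<105);ring=k&(z>97)&(z<100)&(np.hypot(X,Y)<33)
print("cap",circ(C[cap][:,:2]),np.median(z[cap]),"ring",circ(C[ring][:,:2]),np.median(z[ring]))
zt=np.median(z[cap])
g=a["image"].mean(-1);im=g.copy();sub=im[95:156,238:274]
m=(sub<60).astype(np.uint8);n,l,st,ce=cv2.connectedComponentsWithStats(m)
for i in range(1,n):
    if st[i,4]>60: print(st[i],ce[i]+[238,95],)
W=np.clip(110-g[106:145,247:265],0,None);v,u=np.mgrid[106:145,247:265]
uc,vc=(W*u).sum()/W.sum(),(W*v).sum()/W.sum();print("slot px",uc,vc)
p=onplane(a,uc,vc,zt);print("slot world",p,tosc(p))
t=onplane(a,uc,107,zt);
for r0,r1 in((106,112),(138,144)):
    w_=W[r0-106:r1-106];uu=u[r0-106:r1-106];ucr=(w_*uu).sum()/w_.sum();print("slot end",(r0+r1)/2-.5,ucr,onplane(a,ucr,(r0+r1)/2-.5,zt))
s=read_state();T=R.from_euler('xyz',s["tool_rot"]).as_matrix();tcp=s["tcp_pos"]
for o in([0,0,36],[-11,0,36],[11,0,36]): print("tip",tcp+T@o,proj(a,tcp+T@o))
c=a["image"][180:260,200:310];save("w3k",cv2.resize(c,None,fx=6,fy=6,interpolation=cv2.INTER_CUBIC))
E
```

```text
cap (array([625.84,   6.57]), 17.87) 102.8318262139787 ring (array([627.64,   6.15]), 28.8) 98.57014314668908
[  0   0  36  10 182] [255.16483516  97.59340659]
[ 14  10   7  40 257] [255.26848249 124.82101167]
[  0  50  36  11 128] [250.5546875 151.21875  ]
slot px 255.21345383146405 124.78820032814222
slot world [625.65430189   6.77902028 102.83182621] (np.float64(0.03411090982034709), np.float64(1.3244759320108532))
slot end 108.5 255.32065906210394 [622.6444369   16.98180759 102.83182621]
slot end 140.5 255.14814498933902 [628.6694356   -3.34833594 102.83182621]
tip [642.85366607 -54.92620716 122.5354745 ] (np.float64(253.25357366579857), np.float64(223.1873182963638))
tip [645.99110242 -65.46927985 122.52492194] (np.float64(253.21261007813212), np.float64(238.2116581705266))
tip [639.71622972 -44.38313447 122.54602705] (np.float64(253.2958227680734), np.float64(207.69148631201773))
```

View pics/w3k.png

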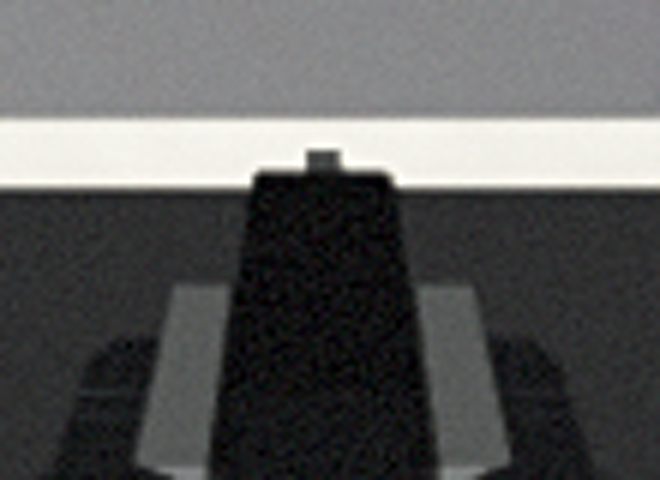

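```bash
python3 go.py 625.9 5.5 148 106.6;cat cmd.json
```

```text
[63.2, -0.0, 12.0, 0, 0, 0.0]
[625.9148951569562, 5.549753201256301, 148.01, 106.60000000000001]
```

Call:
servo_tool(series=[[12,0,0,0,0,0,-1],[26,0,0,0,0,0,-1],[40,0,3,0,0,0,-1],[52,0,6,0,0,0,-1],[60,0,9,0,0,0,-1],[63.2,0,12,0,0,0,-1],[63.2,0,12,0,0,0,-1],[63.2,0,12,0,0,0,-1],[63.2,0,12,0,0,0,-1],[63.2,0,12,0,0,0,-1]])

```text
clock: 9.18
tcp_pos: [626.3, 4.9, 148.2]
tool_rot: [3.141, 0.0, 1.86]
force: [-0.6, 0.4, -1.0]
gripper_width: 0.156
```

```bash
python3 look.py w4;python3 -c "
from h import *
s=read_state();print(s['ft_torque'],s['qvel'].round(3))
f=np.load('w4.npy',allow_pickle=True).item();save('w4c',cv2.resize(f['image'][150:290,170:340],None,fx=4,fy=4,interpolation=cv2.INTER_CUBIC))"
```

```text
9.1833 [626.32208426   4.90956486 148.15937163] [3.14099413e+00 4.95274896e-04 1.85980974e+00] [-0.61987368  0.38821973 -0.99284072]
[606.621041   70.0731607 289.5213184] [ 2.87189738e+00 -1.30675613e-03  2.90394113e-01] 279.6989343107841
[ 0.06587318 -0.00397968 -0.03794913] [ 0.    -0.002  0.004  0.001  0.001  0.001]
```

View pics/w4c.png

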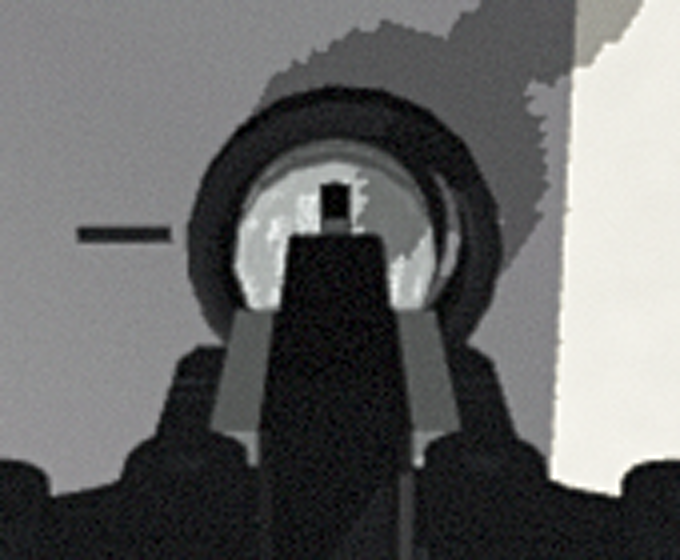

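Call:
servo_tool(series=[[0.5,0,2,0,0,0,-1],[0.5,0,3,0,0,0,-1],[0.5,0,4,0,0,0,-1],[0.5,0,5,0,0,0,-1],[0.5,0,6,0,0,0,-1],[0.5,0,7,0,0,0,-1],[0.5,0,8,0,0,0,-1],[0.5,0,9,0,0,0,-1],[0.5,0,10,0,0,0,-1],[0.5,0,10,0,0,0,-1]])

```text
clock: 10.07
tcp_pos: [625.6, 6.0, 137.7]
tool_rot: [-3.141, -0.0, 1.861]
force: [-1.0, -0.2, -0.4]
gripper_width: 0.152
```

```bash
cat > st.py <<'E'
from h import *
s=read_state();th=np.radians(16.6);F=s["force"]
print(s["clock"],s["tcp_pos"].round(2),np.degrees(s["tool_rot"]).round(2),"F",F.round(2),"Fsc",round(F[0]*np.cos(th)+F[1]*np.sin(th),2),round(-F[0]*np.sin(th)+F[1]*np.cos(th),2),"M",s["ft_torque"].round(3),"w",round(s["gripper_width"],3))
E
python3 st.py
```

```text
10.0667 [625.56   6.05 137.74] [-1.7997e+02 -1.0000e-02  1.0660e+02] F [-1.   -0.16 -0.43] Fsc -1.0 0.14 M [ 0.009  0.046 -0.006] w 0.152
```

Call:
servo_tool(series=[[0,0,0.5,0,0,0,-1],[0,0,1,0,0,0,-1],[0,0,1.5,0,0,0,-1],[0,0,2,0,0,0,-1],[0,0,2.5,0,0,0,-1],[0,0,3,0,0,0,-1],[0,0,3.5,0,0,0,-1],[0,0,4,0,0,0,-1],[0,0,4,0,0,0,-1],[0,0,4,0,0,0,-1]])

```text
clock: 10.9
tcp_pos: [625.7, 6.0, 134.0]
tool_rot: [-3.142, -0.0, 1.86]
force: [-0.2, 0.6, -0.3]
gripper_width: 0.15
```

```bash
python3 st.py
```

```text
10.9 [625.72   5.99 133.97] [-180.    -0.   106.6] F [-0.23  0.56 -0.29] Fsc -0.06 0.6 M [-0.03   0.016 -0.003] w 0.15
```

Call:
servo_tool(series=[[0,0,0.5,0,0,0,-1],[0,0,1,0,0,0,-1],[0,0,1.5,0,0,0,-1],[0,0,2,0,0,0,-1],[0,0,2.5,0,0,0,-1],[0,0,3,0,0,0,-1],[0,0,3.5,0,0,0,-1],[0,0,4,0,0,0,-1],[0,0,4.5,0,0,0,-1],[0,0,4.5,0,0,0,-1]])

```text
clock: 11.73
tcp_pos: [625.9, 6.0, 129.9]
tool_rot: [3.141, 0.0, 1.86]
force: [-0.2, -0.1, 1.2]
gripper_width: 0.152
```

```bash
python3 st.py
```

```text
11.7333 [625.86   5.97 129.88] [1.7998e+02 1.0000e-02 1.0659e+02] F [-0.25 -0.12  1.19] Fsc -0.27 -0.05 M [-0.014  0.123 -0.017] w 0.152
```

Call:
servo_tool(series=[[0,0,0.5,0,0,0,-1],[0,0,1,0,0,0,-1],[0,0,1.5,0,0,0,-1],[0,0,2,0,0,0,-1],[0,0,2.5,0,0,0,-1],[0,0,3,0,0,0,-1],[0,0,3.5,0,0,0,-1],[0,0,4,0,0,0,-1],[0,0,4,0,0,0,-1],[0,0,4,0,0,0,-1]])

```text
clock: 12.57
tcp_pos: [626.2, 5.9, 126.5]
tool_rot: [3.14, 0.001, 1.86]
force: [-1.3, 0.6, 7.4]
gripper_width: 0.149
```

```bash
python3 st.py
```

```text
12.5667 [626.21   5.93 126.47] [1.7993e+02 3.0000e-02 1.0660e+02] F [-1.34  0.58  7.43] Fsc -1.12 0.94 M [ 0.01   0.291 -0.017] w 0.149
```

Call:
servo_tool(series=[[0,0,0.5,0,0,0,-1],[0,0,1,0,0,0,-1],[0,0,1.5,0,0,0,-1],[0,0,2,0,0,0,-1],[0,0,2.5,0,0,0,-1],[0,0,2.8,0,0,0,-1],[0,0,2.8,0,0,0,-1],[0,0,2.8,0,0,0,-1],[0,0,2.8,0,0,0,-1],[0,0,2.8,0,0,0,-1]])

```text
clock: 13.4
tcp_pos: [626.4, 5.9, 124.3]
tool_rot: [3.14, 0.001, 1.861]
force: [-1.8, 0.7, 8.9]
gripper_width: 0.154
```

```bash
python3 st.py
```

```text
13.4 [626.37   5.91 124.3 ] [1.799e+02 5.000e-02 1.066e+02] F [-1.82  0.68  8.87] Fsc -1.55 1.17 M [0.058 0.378 0.016] w 0.154
```

Call:
servo_tool(series=[[0,0,0.5,0,0,0,-1],[0,0,1,0,0,0,-1],[0,0,1.4,0,0,0,-1],[0,0,1.4,0,0,3,-1],[0,0,1.4,0,0,6,-1],[0,0,1.4,0,0,9,-1],[0,0,1.4,0,0,12,-1],[0,0,1.4,0,0,15,-1],[0,0,1.4,0,0,15,-1],[0,0,1.4,0,0,15,-1]])

```text
clock: 14.23
tcp_pos: [626.9, 5.9, 123.5]
tool_rot: [3.138, 0.001, 1.599]
force: [-2.4, 0.5, 11.9]
gripper_width: 0.154
```

```bash
python3 st.py
```

```text
14.2333 [626.89   5.85 123.55] [1.7981e+02 4.0000e-02 9.1600e+01] F [-2.41  0.47 11.89] Fsc -2.17 1.14 M [0.084 0.451 0.024] w 0.154
```

Call:
servo_tool(series=[[0,0,0,0,0,3,-1],[0,0,0,0,0,6,-1],[0,0,0,0,0,9,-1],[0,0,0,0,0,12,-1],[0,0,0,0,0,15,-1],[0,0,0,0,0,18,-1],[0,0,0,0,0,21,-1],[0,0,0,0,0,24,-1],[0,0,0,0,0,27,-1],[0,0,0,0,0,30,-1]])

```text
clock: 15.07
tcp_pos: [626.9, 5.8, 123.6]
tool_rot: [3.138, -0.001, 1.073]
force: [-2.0, 0.4, 12.8]
gripper_width: 0.156
```

```bash
python3 st.py
```

```text
15.0667 [626.87   5.85 123.55] [ 1.7982e+02 -5.0000e-02  6.1470e+01] F [-1.95  0.36 12.78] Fsc -1.77 0.9 M [0.046 0.425 0.09 ] w 0.156
```

Call:
servo_tool(series=[[0,0,-0.2,0,0,3,-1],[0,0,-0.2,0,0,6,-1],[0,0,-0.2,0,0,9,-1],[0,0,-0.2,0,0,12,-1],[0,0,-0.2,0,0,15,-1],[0,0,-0.2,0,0,18,-1],[0,0,-0.2,0,0,21,-1],[0,0,-0.2,0,0,24,-1],[0,0,-0.2,0,0,27,-1],[0,0,-0.2,0,0,30,-1]])

```text
clock: 15.9
tcp_pos: [626.8, 5.8, 123.6]
tool_rot: [3.139, -0.002, 0.549]
force: [-1.4, 0.1, 11.2]
gripper_width: 0.155
```

Call:
servo_tool(series=[[0,0,0,0,0,1,-1],[0,0,0,0,0,2,-1],[0,0,0,0,0,3,-1],[0,0,0,0,0,4,-1],[0,0,0,0,0,5,-1],[0,0,0,0,0,6,-1],[0,0,0,0,0,7,-1],[0,0,0,0,0,8,-1],[0,0,0,0,0,9,-1],[0,0,0,0,0,10,-1]])

```text
clock: 16.73
tcp_pos: [626.8, 5.9, 123.6]
tool_rot: [3.14, -0.003, 0.376]
force: [-2.6, 0.2, 11.5]
gripper_width: 0.155
```

```bash
python3 st.py
```

```text
16.7333 [626.79   5.86 123.57] [ 1.799e+02 -1.500e-01  2.157e+01] F [-2.6   0.15 11.5 ] Fsc -2.45 0.89 M [0.071 0.376 0.042] w 0.155
```

Call:
servo_tool(series=[[0,0,0,0,0,0.5,-1],[0,0,0,0,0,1,-1],[0,0,0,0,0,1.5,-1],[0,0,0,0,0,2,-1],[0,0,0,0,0,2.5,-1],[0,0,0,0,0,3,-1],[0,0,0,0,0,3.5,-1],[0,0,0,0,0,4,-1],[0,0,0,0,0,4.5,-1],[0,0,0,0,0,5,-1]])

```text
clock: 17.57
tcp_pos: [626.8, 5.9, 123.5]
tool_rot: [3.14, -0.003, 0.29]
force: [-1.2, 0.4, 11.1]
gripper_width: 0.155
```

```bash
python3 st.py
```

```text
17.5667 [626.78   5.86 123.53] [ 1.7992e+02 -1.5000e-01  1.6600e+01] F [-1.22  0.37 11.14] Fsc -1.06 0.7 M [0.019 0.465 0.09 ] w 0.155
```

Call:
servo_tool(series=[[0,0,0,0,0,0.5,-1],[0,0,0,0,0,1,-1],[0,0,0,0,0,1.5,-1],[0,0,0,0,0,2,-1],[0,0,0,0,0,2,-1],[0,0,0,0,0,2,-1],[0,0,0,0,0,2,-1],[0,0,0,0,0,2,-1],[0,0,0,0,0,2,-1],[0,0,0,0,0,2,-1]])

```text
clock: 18.4
tcp_pos: [626.8, 5.8, 123.6]
tool_rot: [3.14, -0.003, 0.255]
force: [-1.8, 0.4, 12.3]
gripper_width: 0.152
```

```bash
python3 st.py
```

```text
18.4 [626.79   5.83 123.57] [ 1.7992e+02 -1.6000e-01  1.4620e+01] F [-1.78  0.42 12.29] Fsc -1.58 0.91 M [0.038 0.336 0.081] w 0.152
```

Call:
servo_tool(series=[[0,0,0,0,0,0.5,-1],[0,0,0,0,0,1,-1],[0,0,0,0,0,1.5,-1],[0,0,0,0,0,2,-1],[0,0,0,0,0,2,-1],[0,0,0,0,0,2,-1],[0,0,0,0,0,2,-1],[0,0,0,0,0,2,-1],[0,0,0,0,0,2,-1],[0,0,0,0,0,2,-1]])

```text
clock: 19.23
tcp_pos: [626.8, 5.9, 123.6]
tool_rot: [3.14, -0.003, 0.22]
force: [-2.6, 1.0, 11.9]
gripper_width: 0.155
```

```bash
python3 st.py
```

```text
19.2333 [626.77   5.87 123.55] [ 1.7993e+02 -1.6000e-01  1.2620e+01] F [-2.64  0.97 11.87] Fsc -2.25 1.68 M [0.087 0.42  0.055] w 0.155
```

Call:
servo_tool(series=[[0,0,0,0,0,0.5,-1],[0,0,0,0,0,1,-1],[0,0,0,0,0,1,-1],[0,0,0,0,0,1,-1],[0,0,0,0,0,1,-1],[0,0,0,0,0,1,-1],[0,0,0,0,0,1,-1],[0,0,0,0,0,1,-1],[0,0,0,0,0,1,-1],[0,0,0,0,0,1,-1]])

```text
clock: 20.07
tcp_pos: [626.8, 5.8, 123.6]
tool_rot: [3.14, -0.003, 0.203]
force: [-1.8, 0.7, 12.0]
gripper_width: 0.155
```

```bash
python3 st.py
```

```text
20.0667 [626.79   5.84 123.59] [ 1.7993e+02 -1.6000e-01  1.1620e+01] F [-1.79  0.67 12.  ] Fsc -1.52 1.15 M [0.059 0.435 0.062] w 0.155
```

Call:
servo_tool(series=[[0,0,0,0,0,0.5,-1],[0,0,0,0,0,1,-1],[0,0,0,0,0,1,-1],[0,0,0,0,0,1,-1],[0,0,0,0,0,1,-1],[0,0,0,0,0,1,-1],[0,0,0,0,0,1,-1],[0,0,0,0,0,1,-1],[0,0,0,0,0,1,-1],[0,0,0,0,0,1,-1]])

```text
clock: 20.9
tcp_pos: [626.8, 5.8, 123.6]
tool_rot: [3.14, -0.003, 0.185]
force: [-2.3, -0.5, 11.8]
gripper_width: 0.155
```

```bash
python3 st.py
```

```text
20.9 [626.79   5.84 123.56] [ 1.7993e+02 -1.6000e-01  1.0620e+01] F [-2.25 -0.48 11.76] Fsc -2.3 0.19 M [0.07  0.384 0.054] w 0.155
```

Call:
servo_tool(series=[[0,0,0,0,0,0.3,-1],[0,0,0,0,0,0.6,-1],[0,0,0,0,0,1,-1],[0,0,0,0,0,1,-1],[0,0,0,0,0,1,-1],[0,0,0,0,0,1,-1],[0,0,0,0,0,1,-1],[0,0,0,0,0,1,-1],[0,0,0,0,0,1,-1],[0,0,0,0,0,1,-1]])

```text
clock: 21.73
tcp_pos: [626.8, 5.9, 123.6]
tool_rot: [3.14, -0.003, 0.168]
force: [-1.9, 0.9, 12.1]
gripper_width: 0.151
```

```bash
python3 st.py
```

```text
21.7333 [626.84   5.89 123.59] [ 1.7994e+02 -1.7000e-01  9.6300e+00] F [-1.92  0.92 12.08] Fsc -1.58 1.43 M [0.101 0.358 0.075] w 0.151
```

```bash
python3 look.py w5;python3 -c "
from h import *
f=np.load('w5.npy',allow_pickle=True).item();save('w5c',cv2.resize(f['image'][140:290,170:340],None,fx=4,fy=4,interpolation=cv2.INTER_CUBIC))"
```

```text
21.7333 [626.84105941   5.89413218 123.59316879] [ 3.14048223e+00 -2.96227691e-03  1.68083498e-01] [-1.91970975  0.92488081 12.07967415]
[692.34918092  17.83006997 265.15030911] [ 2.87573354e+00 -8.18900642e-04 -1.40129784e+00] 279.6989343107841
```

View pics/w5c.png

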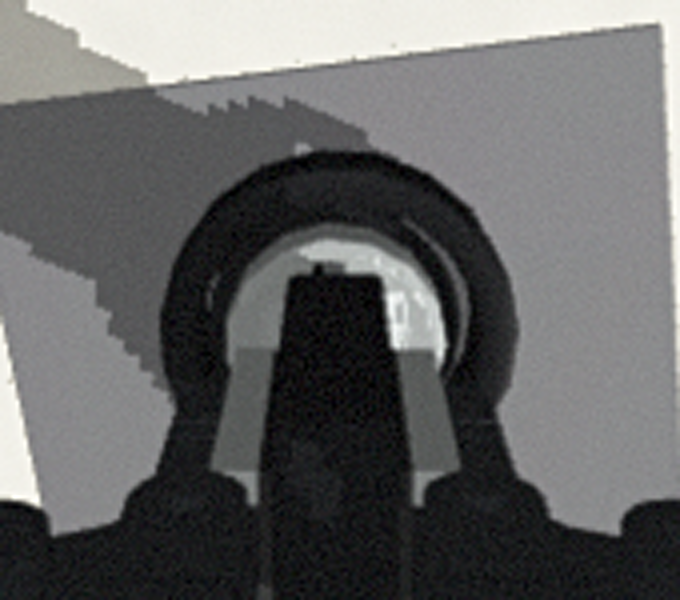

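Call:
servo_tool(series=[[0,0,0,0,0,0.3,-1],[0,0,0,0,0,0.6,-1],[0,0,0,0,0,1,-1],[0,0,0,0,0,1,-1],[0,0,0,0,0,1,-1],[0,0,0,0,0,1,-1],[0,0,0,0,0,1,-1],[0,0,0,0,0,1,-1],[0,0,0,0,0,1,-1],[0,0,0,0,0,1,-1]])

```text
clock: 22.62
tcp_pos: [626.8, 5.9, 123.6]
tool_rot: [3.14, -0.003, 0.151]
force: [-1.7, 0.3, 12.4]
gripper_width: 0.15
```

```bash
python3 st.py
```

```text
22.6167 [626.81   5.9  123.56] [ 1.7993e+02 -1.7000e-01  8.6600e+00] F [-1.68  0.27 12.43] Fsc -1.53 0.74 M [0.09  0.34  0.216] w 0.15
```

Call:
servo_tool(series=[[0,0,0,0,0,-1,-1],[0,0,0,0,0,-2,-1],[0,0,0,0,0,-3.5,-1],[0,0,-1,0,0,-3.5,-1],[0,0,-2,0,0,-3.5,-1],[0,0,-3,0,0,-3.5,-1],[0,0,-4.5,0,0,-3.5,-1],[0,0,-6,0,0,-3.5,-1],[0,0,-8,0,0,-3.5,-1],[0,0,-8,0,0,-3.5,-1]])

```text
clock: 23.45
tcp_pos: [626.0, 6.0, 129.7]
tool_rot: [3.141, -0.001, 0.211]
force: [0.2, -0.5, 3.9]
gripper_width: 0.156
```

```bash
python3 st.py
```

```text
23.45 [626.03   5.95 129.71] [ 1.7998e+02 -5.0000e-02  1.2100e+01] F [ 0.16 -0.53  3.92] Fsc 0.0 -0.55 M [-0.008 -0.015 -0.032] w 0.156
```

```bash
echo "[625.77,6.03,129.5,12.1]">cmd.json; python3 go.py 625.77 6.03 165 12.1; python3 go.py 566 -8 165 12.1;cat cmd.json
```

```text
[0.0, 0.0, -35.5, 0, 0, 0.0]
[-61.4, 1.2, -0.0, 0, 0, 0.0]
[565.9856515385061, -8.013919646404986, 165.0, 12.1]
```

Call:
servo_tool(series=[[0,0,-2,0,0,0,-1],[0,0,-4,0,0,0,-1],[0,0,-7,0,0,0,-1],[0,0,-11,0,0,0,-1],[0,0,-16,0,0,0,-1],[0,0,-22,0,0,0,-1],[0,0,-28,0,0,0,-1],[0,0,-35.5,0,0,0,-1],[0,0,-35.5,0,0,0,-1],[0,0,-35.5,0,0,0,-1]])

```text
clock: 24.28
tcp_pos: [626.2, 5.9, 166.0]
tool_rot: [3.141, -0.002, 0.211]
force: [-0.2, 0.7, -1.0]
gripper_width: 0.157
```

Call:
servo_tool(series=[[-10,1,0,0,0,0,-1],[-22,1,0,0,0,0,-1],[-35,1,0,0,0,0,-1],[-48,1,0,0,0,0,-1],[-56,1,0,0,0,0,-1],[-61.4,1.2,0,0,0,0,-1],[-61.4,1.2,0,0,0,0,-1],[-61.4,1.2,0,0,0,0,-1],[-61.4,1.2,0,0,0,0,-1],[-61.4,1.2,0,0,0,0,-1]])

```text
clock: 25.12
tcp_pos: [566.8, -8.1, 165.1]
tool_rot: [3.141, -0.001, 0.211]
force: [-0.3, -0.2, -0.8]
gripper_width: 0.154
```

```bash
python3 look.py w6
python3 - <<'E'
from h import *
a=np.load("w6.npy",allow_pickle=True).item();C=cloud(a);z=C[...,2];ok=a["range_z"]>0
r=np.hypot(C[...,0]-626,C[...,1]-6);m=ok&(r<15)
h,b=np.histogram(z[m],np.arange(85,110,1));print(dict(zip(b.astype(int).tolist(),h.tolist())))
m=ok&(r>24)&(r<27);print("ring",np.median(z[m]))
u,v=map(int,proj(a,[626,6,100]));v=max(v,50)
c=a["image"][v-50:v+50,u-60:u+60]
save("w6c",np.vstack([cv2.resize(c,(480,400),interpolation=cv2.INTER_CUBIC)]));print(u,v)
E
```

```text
25.1167 [566.76223931  -8.05409851 165.06598103] [ 3.14127179e+00 -9.04865882e-04  2.11222631e-01] [-0.28594086 -0.17149755 -0.77360371]
[632.06034286   6.65790772 306.52483494] [ 2.87380350e+00 -8.51940429e-05 -1.35815518e+00] 279.6989343107841
{85: 0, 86: 0, 87: 0, 88: 0, 89: 0, 90: 0, 91: 4, 92: 93, 93: 155, 94: 36, 95: 2, 96: 3, 97: 2, 98: 2, 99: 2, 100: 9, 101: 121, 102: 559, 103: 403, 104: 48, 105: 1, 106: 0, 107: 0, 108: 0}
ring 98.75064787649328
252 126
```

View pics/w6c.png

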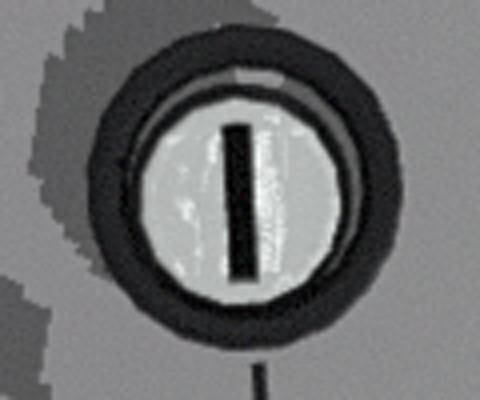

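```bash
python3 - <<'E'
from h import *
for n in("w3","w6"):
    g=np.load(n+".npy",allow_pickle=True).item()["image"].mean(-1)
    print(n);print(g[196:214:1,246:262:2].astype(int))
E
python3 go.py 570.55 -367.6 140 10.3;python3 go.py 570.55 -367.6 75 10.3;cat cmd.json
```

```text
w3
[[137 139 138 138 134 134 133 134]
 [137 137 139 136 134 136 139 135]
 [134 134 133 131 132 132 133 136]
 [162 162 159 157 155 159 158 159]
 [232 233 231 229 231 230 229 232]
 [244 244 242 243 241 241 241 239]
 [241 241 241 241 240 240 238 240]
 [242 239 241 244 244 242 239 239]
 [241 241 243 239 240 237 241 240]
 [239 240 238  92  93 149 241 239]
 [242 242 239  63  68 140 248 243]
 [241 242 235  67  68 115 246 243]
 [136 134 131  44  43  60 137 133]
 [ 31  28  26   7  16  17  29  25]
 [ 12   2   7  13  16  10  11   5]
 [ 19   4   9  22  16  12  19  17]
 [  3  17  13  13  13  12   5  13]
 [ 13  15  12  18  19  26  17  11]]
w6
[[138 138 137 140 136 142 143 139]
 [138 141 138 139 134 134 142 136]
 [136 138 142 139 139 141 140 136]
 [140 137 134 139 142 136 136 139]
 [139 138 136 135 139 134 137 140]
 [135 137 142 140 136 137 139 142]
 [135 137 136 140 138 137 138 137]
 [137 141 140 137 141 139 143 139]
 [140 139 138 134 135 131 139 139]
 [141 136 129  78  79  94 141 138]
 [139 141 136  74  80  96 142 142]
 [134 136 127  79  78  89 136 136]
 [ 73  74  71  44  42  53  77  75]
 [ 17  19  17  14  11  21  14  18]
 [ 14  19  14  21  23  22  13  17]
 [  7  17  22   9  17  19  17   7]
 [ 10  17   1  20  14  24  16  12]
 [ 10   7   6  17   9  23  14   0]]
[-70.9, 352.6, 25.0, 0, 0, 1.8]
[-0.0, -0.0, 65.0, 0, 0, -0.0]
[570.5723253322085, -367.6422450373705, 75.0, 10.299999999999999]
```

Call:
servo_tool(series=[[-5,30,0,0,0,0.5,-1],[-12,65,0,0,0,1,-1],[-20,102,2,0,0,1.5,-1],[-28,140,5,0,0,1.8,-1],[-36,178,8,0,0,1.8,-1],[-44,216,11,0,0,1.8,-1],[-52,254,14,0,0,1.8,-1],[-60,292,18,0,0,1.8,-1],[-66,328,22,0,0,1.8,-1],[-70.9,352.6,25,0,0,1.8,-1]])

```text
clock: 26.0
tcp_pos: [570.7, -371.9, 139.6]
tool_rot: [3.139, -0.001, 0.178]
force: [1.2, -0.8, -0.3]
gripper_width: 0.153
```

Call:
servo_tool(series=[[0,0,0,0,0,0,-1],[0,0,15,0,0,0,-1],[0,0,30,0,0,0,-1],[0,0,45,0,0,0,-1],[0,0,55,0,0,0,-1],[0,0,60,0,0,0,-1],[0,0,60,0,0,0,-1],[0,0,60,0,0,0,-1],[0,0,60,0,0,0,-1],[0,0,60,0,0,0,-1]])

```text
clock: 26.83
tcp_pos: [571.2, -368.1, 81.1]
tool_rot: [3.14, -0.001, 0.18]
force: [0.0, 0.8, -0.7]
gripper_width: 0.155
```

```bash
python3 st.py
```

```text
26.8333 [ 571.16 -368.09   81.14] [ 1.799e+02 -7.000e-02  1.031e+01] F [ 0.05  0.76 -0.65] Fsc 0.26 0.72 M [-0.027 -0.057 -0.007] w 0.155
```

Call:
servo_tool(series=[[0,0,2,0,0,0,-1],[0,0,4,0,0,0,-1],[0,0,6,0,0,0,-1],[0,0,8,0,0,0,-1],[0,0,10,0,0,0,-1],[0,0,12,0,0,0,-1],[0,0,14,0,0,0,-1],[0,0,16,0,0,0,-1],[0,0,16,0,0,0,-1],[0,0,16,0,0,0,-1]])

```text
clock: 27.67
tcp_pos: [570.4, -367.6, 63.8]
tool_rot: [-3.141, 0.0, 0.18]
force: [0.3, 0.2, -0.2]
gripper_width: 0.153
```

```bash
python3 st.py
```

```text
27.6667 [ 570.41 -367.6    63.77] [-1.7998e+02  2.0000e-02  1.0300e+01] F [ 0.31  0.25 -0.16] Fsc 0.37 0.15 M [-0.003  0.022 -0.008] w 0.153
```

Call:
servo_tool(series=[[0,0,2,0,0,0,-1],[0,0,4,0,0,0,-1],[0,0,6,0,0,0,-1],[0,0,9,0,0,0,-1],[0,0,12,0,0,0,-1],[0,0,15,0,0,0,-1],[0,0,17,0,0,0,-1],[0,0,18.5,0,0,0,-1],[0,0,19,0,0,0,-1],[0,0,19,0,0,0,-1]])

```text
clock: 28.5
tcp_pos: [570.3, -367.5, 45.9]
tool_rot: [-3.141, 0.0, 0.18]
force: [-1.9, 1.9, 4.5]
gripper_width: 0.154
```

```bash
python3 st.py
```

```text
28.5 [ 570.3  -367.5    45.88] [-1.7998e+02  3.0000e-02  1.0300e+01] F [-1.95  1.92  4.53] Fsc -1.32 2.4 M [ 0.203  0.285 -0.035] w 0.154
```

Call:
servo_tool(series=[[0,0,0.5,0,0,0,-1],[0,0,0.5,0,0,0,-1],[0,0,0.5,0,0,0,0],[0,0,0,0,0,0,1],[0,0,0,0,0,0,1],[0,0,0,0,0,0,1],[0,0,0,0,0,0,1],[0,0,0,0,0,0,1],[0,0,0,0,0,0,1],[0,0,0,0,0,0,1]], squeeze=20)

```text
clock: 29.33
tcp_pos: [570.5, -367.6, 44.9]
tool_rot: [-3.142, 0.0, 0.18]
force: [0.2, 0.2, 0.1]
gripper_width: 0.998
```

Call:
servo_tool(series=[[0,0,0,0,0,0,1],[0,0,-10,0,0,0,1],[0,0,-25,0,0,0,1],[0,0,-50,0,0,0,1],[0,0,-80,0,0,0,1],[0,0,-110,0,0,0,1],[0,0,-140,0,0,0,1],[0,0,-160,0,0,0,1],[0,0,-160,0,0,0,1],[0,0,-160,0,0,0,1]])

```text
clock: 30.17
tcp_pos: [571.1, -368.2, 207.3]
tool_rot: [3.138, -0.003, 0.18]
force: [0.3, 0.5, -0.4]
gripper_width: 1.002
```

```bash
python3 look.py w7; python3 - <<'E'
from h import *
f=grab_frame("top")
w1=np.load("w7.npy",allow_pickle=True).item()
for n,a in(("wrist",w1),("top",f)):
    C=cloud(a);x,y,z=[C[...,i] for i in range(3)];ok=a["range_z"]>0
    k=ok&(abs(x-535)<110)&(abs(y+370)<50)
    for q,m in (("block",k&(abs(z-33)<5)),("key",k&(abs(z-83)<6)&(x>535)),("tes",k&(abs(z-83)<6)&(x<535))):
        P=C[m]
        if len(P)>5: print(n,q,len(P),cv2.minAreaRect(P[:,:2].astype(np.float32)),np.median(P[:,2]))
save("fin",np.vstack([w1["image"],f["image"]])[::1,::1] if 0 else cv2.resize(np.vstack([w1["image"],f["image"]]),None,fx=.78,fy=.78))
E
```

```text
30.1667 [ 571.14940028 -368.17788283  207.3456841 ] [ 3.13829870e+00 -2.54776593e-03  1.79756836e-01] [ 0.30788928  0.46114202 -0.42395041]
[ 636.53759092 -355.17244317  348.8896994 ] [ 2.87534884 -0.00300007 -1.38964002] 279.6989343107841
wrist block 4686 ((535.8421020507812, -373.9029846191406), (150.8831024169922, 60.21088790893555), 10.372849464416504) 32.77676262703906
wrist key 476 ((570.3941650390625, -367.3448486328125), (33.894622802734375, 12.971273422241211), 10.059940338134766) 82.73126106462479
wrist tes 585 ((502.35772705078125, -380.27105712890625), (29.267580032348633, 27.514780044555664), 9.4386568069458) 82.49868918892798
top block 14 ((584.3863525390625, -336.32147216796875), (12.690753936767578, 40.00721740722656), 76.7618179321289) 32.906533050056055
```

View pics/fin.png

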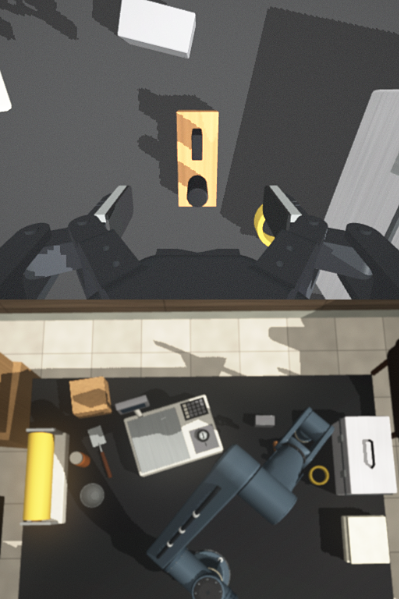

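The wrist view (upper) shows the key upright in its slot at about (197,143). Its top is at the same height as before (82.7 mm by camera), so it is fully home, and the tester at (197,188) has not moved. In the top view (lower) the other things stand where they were.

```bash
python3 -c "
from h import *
print(workorder.close_job())"
```

```text
the job is handed in; nothing more can be done
None
```

The cap is locked and the key is back home in the slot it came from. I handed the job in at about 30 s, with the gripper open and well clear above the block.

- **Turning the cap:** I pushed it down with about 12 N and turned the blade clockwise. The end stop showed after 98° of tool turn, which includes the blade's play in the slot. The torque then rose from about 0.08 to 0.22 N m. I went no further and eased back before letting the cap spring up.
- **Cap check:** In the wrist picture the slot lies at about 14.7° in world axes, against 14.9° expected at the stop. The cap top reads 102.8 mm, the same as before, so it has sprung up.
- **Key check:** The wrist camera puts the handle at (570.4, -367.3) with its top at 82.7 mm, the same height as before, so it is fully seated. The tester and the block are where they were.
- **What I could not confirm:** The top camera could not check the key because the arm hid it. I judged the other bystanders only by eye in the top view. The force and torque readings are single samples after each move, so short peaks between them would not show.

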